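# Stack a spectrometer burner head in its slanted assembly nest

### The job

Build up the burner head in the slanted assembly nest: first the burner body, then the spacer frame on it, then the slot plate on top. The nest's spring plungers grip the sides, so push each part squarely and fully home, flat on what is below it and with the same face up as it lies now, before you fetch the next. Let go of everything, and leave the wash bottle, the beaker and the screwdriver where they are.

Things in the scene. Friction and masses are not known exactly. Their poses are not given: they have to be found in the camera images.
- nest: Aluminium nest on a fixed grey stand, leaning back 30 degrees. Origin: centre of the pocket floor, 85 mm above the bench; z out of the pocket, towards the stand's low side (parts go in along -z); x up the slope, along the pocket's long side; y level. Pocket 103 (x) x 63 (y) mm, inside four 66 mm high corner angles, walls 6 mm, legs 18 mm; floor plate 166 x 96 x 12 mm.
- pocket_mouth (a point): Centre of the pocket's mouth, 66 mm above its floor along the nest's z, level with the tops of the corner angles, whose last 6 mm flare outward as a lead-in. Between the angles the sides are open: 67 mm on each long side, room for the fingers; 27 mm at the short ends.
- plungers (a point): Inner tip of the middle one of three brass spring plungers at the pocket's upper (+x) end, 18, 44 and 59 mm above its floor, one for each part. They stick 4.5 mm in, yield 6 mm at about 3 N and press the parts against the lower (-x) angles, so that parts hang up or cock; passing one takes up to 12 N of push. Their block (22 mm wide, 66 mm high) stands 64 to 82 mm from the pocket's centre.
- burner_body: The thick part: a dark steel-coloured block 100 (x) x 60 (y) x 36 mm (z), with an open trough 64 x 28 mm, 24 mm deep, in its top. About 0.6 kg. Origin: centre of its underside; z up out of the trough. Lies flat on the bench. Seated when its origin is at the nest's origin; either way round in yaw.
- spacer: Spacer: white plastic rectangular frame 100 (x) x 60 (y) x 16 mm (z) with a through window 64 x 28 mm. About 0.14 kg. Origin: centre of its underside, z up. Lies flat on the bench. Seated when its origin is 36 mm above the nest's floor.
- slot_plate: Slot plate: dark steel-coloured plate 100 (x) x 60 (y) x 14 mm (z) with one narrow through slot 80 x 7 mm along its middle. About 0.33 kg. Origin: centre of its underside, z up. Lies flat on the bench. Seated when its origin is 52 mm above the nest's floor (its top then level with the tops of the corner angles).
- wash_bottle: White wash bottle, 60 mm diameter, 150 mm tall, standing; origin centre of its underside. Bystander.
- beaker: Glass beaker, 72 mm diameter, 90 mm tall, standing; origin centre of its underside. Bystander.
- screwdriver: Screwdriver 170 mm long, lying on the bench along its x; origin under its middle. Bystander.
There are look-alikes about, which are no part of the job. There is more than one size of the burner_body; the one meant has the size given above. What is shaped like the slot_plate but purple is not meant.

How it is judged (in metres and radians):
On the way, in this order (a step that is already met when the one before it is completed fails the run):
1. the burner body is fully home and square in the nest (x of burner_body in the frame of nest between -0.004 and 0.004 m and y of burner_body in the frame of nest between -0.004 and 0.004 m and z of burner_body in the frame of nest between -0.003 and 0.003 m and angle between the z axis of burner_body and the z axis of nest, either way round below 0.05 rad and angle between the x axis of burner_body and the x axis of nest, either way round below 0.06 rad), for 0.2 s.
2. the spacer is fully home and square on the burner body (all of step 1 and x of spacer in the frame of nest between -0.004 and 0.004 m and y of spacer in the frame of nest between -0.004 and 0.004 m and z of spacer in the frame of nest between 0.033 and 0.039 m and angle between the z axis of spacer and the z axis of nest, either way round below 0.05 rad and angle between the x axis of spacer and the x axis of nest, either way round below 0.06 rad), for 0.2 s.
3. the slot plate is fully home and square on the spacer (all of step 2 and x of slot_plate in the frame of nest between -0.004 and 0.004 m and y of slot_plate in the frame of nest between -0.004 and 0.004 m and z of slot_plate in the frame of nest between 0.049 and 0.055 m and angle between the z axis of slot_plate and the z axis of nest, either way round below 0.05 rad and angle between the x axis of slot_plate and the x axis of nest, either way round below 0.06 rad), for 0.2 s.
At the end, for the whole second after the job is handed in: Burner body, spacer and slot plate lie stacked in this order in the nest, at rest: each within 4 mm of the pocket's centre along x and y, within 3 mm of its full depth (origin 0, 36 and 52 mm above the pocket floor), flat to within 0.05 rad and square to the pocket to within 0.06 rad (all of step 3 and linear speed of each of burner_body, spacer, slot_plate below 0.02 m/s); the robot touches nothing.
It fails at once if the wash bottle is moved more than 30 mm (distance of wash_bottle from where it was at the start of the episode above 0.03 m).
It fails at once if the beaker is moved more than 30 mm (distance of beaker from where it was at the start of the episode above 0.03 m).
It fails at once if the screwdriver is moved more than 30 mm (distance of screwdriver from where it was at the start of the episode above 0.03 m).
It also fails if it takes over 72 s, if anything falls off the work surface, if the arm or the gripper's body presses on something with over 40 N, if the wrist force passes 120 N, or if a joint passes its speed limit or range.

### The arm

A 6-joint arm with a two-finger parallel gripper is mounted at the origin on the work surface. World frame = base frame: x ahead of the robot, y to its left, z up, the work surface at z = 0. Lengths are in m, angles in degrees, forces in N, time in s.
With the tool pointing down it reaches from about 0.275 to 0.775 m from the base axis. Payload 14.6 kg.
Tool frame: the origin (TCP) lies at the very end of the fingers, on their centre line; the grasp point (between the pads) lies 19 mm behind it; z points along the fingers, y is the line along which they close (so a half turn about z gives the same grasp; the last joint's range is limited). The gripper opens to 85 mm and grips with 20 to 120 N. Pads are 22 mm wide; open, the fingers measure 114 mm over their backs; the gripper's body (76 mm by 85 mm) begins 54 mm behind the grasp point. The pads swing forward as they close: fully open they stand 13 mm farther back than shut.
Start: joints at [-84.013, 15.075, -2.767, 72.158, 0, 81.102], TCP at [0.135, -0.507, 0.231] pointing down, gripper open.
Joint ranges: [-151.79, 151.79], [-50.71, 97.33], [-67.44, 78.34], [-121.81, 120.89], [-77.56, 73.72], [-180, 180]. Speed limits (degrees/s): [108.29, 108.29, 147.25, 159.86, 180, 180].

### API

Orientations are given as [roll, pitch, yaw] about the fixed x, y, z axes, in that order (R = Rz(yaw) Ry(pitch) Rx(roll)).
In Python, from plant import state, snapshot, camera_model, close_job, regions_of, pinpoint gives the robot as it stands.
- The arm moves only by the tool servo_tool, never from a script. Its argument "series" is text: rows parted by semicolons, each of 7 numbers parted by spaces: the turn, a rotation vector about the world's x, y, z in units of 0.08 rad (1.0 is 0.08 rad), then the shift along the world's x, y, z in units of 10 cm (1.0 is 10 cm), then the finger opening in mm, from 0 to 85.4. A call has 1 to 10 rows; each row shifts and turns the commanded pose from where the row before left it; what a row does not reach is not made up. A row lasts 1/12 s, in which the tool goes at most 41.7 mm and 7.16 degrees, less where a joint would pass 70% of its speed; a pose out of reach is approached as far as the arm can. A call with a number of a shift or a turn outside -1 to 1 is refused whole. A call with a gripper value outside its range is refused whole. The fingers move at their own pace and stop on an object; "squeeze" is the grip in N (left out, the last holds). Time passes only in rows, so rows that do not move let the fingers close. It gives the time, the measured TCP pose, the force, the opening and the grip force at its end, in the units of the state.
- state(): the state, without advancing time (a new reading comes with each control period).
- snapshot(name): name is "scene" or "top"; returns the picture (384x512x3 uint8, red, green, blue); there is no depth.
- camera_model(name): a dict with "camera_matrix" (3x3 intrinsics, pixels), "distortion" ([k1, k2, p1, p2, k3] as OpenCV has them; the pictures are not rectified), "extrinsics" (4x4, takes a point from camera to world coordinates). Camera axes: x right, y up, looking along -z (the intrinsics and any distortion apply to the point x, -y, -z); pixel columns grow to the right and rows downward; lengths in m; the calibration is good to about 2 mm. A picture is of the moment at which its call begins. camera_model takes no time and is no camera call.
- close_job(): hands the job in; it is judged then, once.
Trained networks look in the newest picture that a camera, given by its name, has taken for a name from the list of things; names that differ only in an ending like _2 or _b are one class to them, and where a whole thing is asked for, a point or a joint stands for the part that bears it (a point fixed in the world has none). Each returns a list of dicts, best first, with "p" (0 to 1); they miss things now and then, are a little off and sometimes report something else, mostly with a low value. They report only what shows in the picture. A call takes as long as a camera call. They do not tell look-alikes from the thing itself.
- regions_of(camera, target): "mask" (384x512 bool, what is visible of it) and "centre" ([column, row] as shares, 0 to 1, of the picture: columns of its width, rows of its height, amid what is visible of it).
- pinpoint(camera, target): "centre" ([column, row] as shares, 0 to 1, of the picture: columns of its width, rows of its height: a listed point, or the origin of a listed thing).
The state is a dict: "time": time; "q": joint angles; "joint_velocities": joint speeds; "effort": joint torques, N m; "tool_pos": TCP position; "ee_rot": TCP orientation; "wrist_force": force on the tool from outside, world axes, zero at the start; "torque": the same for the moment, N m; "finger_gap": opening from 0.0 (shut) to 1.0 (fully open); "gripper_force": force on a finger pad.
Only numpy, scipy, OpenCV 4.12 (cv2) and the standard library are available. Lean on these libraries where they do the work, as an engineer would, in place of code of your own. Each camera call takes 0.05 s, during which the arm holds its last target. There are 200 camera calls.

## Working session

There is one attempt and no reset: what is moved stays moved. The work goes in short steps, Python scripts to look and compute and a tool call to move; the robot and the scene stay as the last step left them, time stands still between calls to the robot, and variables do not carry over. Pictures are saved under pics/ and viewed, at most 10 in all, crops included, and the job is handed in when it is done.

Besides the shell and the picture viewer there is one more tool, called as name(argument=value, ...), one argument or row to a line, values as JSON. servo_tool: Moves the arm, as the interface text tells. Shifts and turns lie within -1 to 1; 1 stands for 10 cm of shift or 0.08 rad of turn. Its arguments: {"type":"object","properties":{"series":{"type":"string"},"squeeze":{"type":"number"}},"required":["series"]}

```bash
ls; mkdir -p pics; python3 - <<'E'
from plant import *
import cv2,numpy as np
s=state();print(s)
for n in("scene","top"):
    im=snapshot(n);cv2.imwrite(f"pics/{n}0.png",im[:,:,::-1])
    c=camera_model(n);print(n,c)
    for t in("burner_body","spacer","slot_plate","nest","pocket_mouth","plungers"):
        for d in pinpoint(n,t): print(n,t,round(d["p"],2),np.round(np.array(d["centre"])*[512,384],1))
E
```

```text
pics
{'time': 0.0, 'q': array([-8.40129010e+01,  1.50992731e+01, -2.80510181e+00,  7.21581352e+01,
       -1.83417548e-03,  8.11022324e+01]), 'joint_velocities': array([-0.07613657,  0.08984042,  0.0922304 ,  0.11220925,  0.05031894,
       -0.00443393]), 'effort': array([-2.49910699e-04, -6.37625456e+01,  3.84565079e+01,  1.35009436e-02,
       -1.80900352e-04, -4.19359992e-05]), 'tool_pos': array([ 0.134819  , -0.50709934,  0.23081255]), 'ee_rot': array([-1.79937958e+02, -7.85645987e-03,  1.48848633e+01]), 'wrist_force': array([ 0.96980554, -0.04566732, -0.39286129]), 'torque': array([0.01262246, 0.00565403, 0.03051912]), 'gripper_force': 0.0, 'finger_gap': 0.998431564665326}
scene {'camera_matrix': array([[346.73019159,   0.        , 256.91343533],
       [  0.        , 346.73019159, 193.25074913],
       [  0.        ,   0.        ,   1.        ]]), 'distortion': array([-0.06366301,  0.        ,  0.        ,  0.        ,  0.        ]), 'extrinsics': array([[-0.39332624, -0.63708883,  0.66288181,  1.16011424],
       [ 0.91939438, -0.27027101,  0.28577537,  0.2747273 ],
       [-0
[... 549 characters left out ...]
 ,   1.        ]]), 'distortion': array([-0.01940172,  0.        ,  0.        ,  0.        ,  0.        ]), 'extrinsics': array([[-0.01294782,  0.98381586, -0.17871405,  0.38996855],
       [-0.9998353 , -0.01501144, -0.01019955,  0.01922967],
       [-0.01271723,  0.17855256,  0.98384819,  1.19411817],
       [ 0.        ,  0.        ,  0.        ,  1.        ]])}
top burner_body 0.95 [194.3 183.3]
top burner_body 0.61 [213.9 128.2]
top burner_body 0.57 [276.8 136.9]
top burner_body 0.44 [254.6 207.4]
top spacer 0.6 [358.2 207. ]
top slot_plate 0.92 [179.6 246.2]
top slot_plate 0.85 [149.7 292.9]
top nest 0.69 [252.3 208.6]
top pocket_mouth 0.91 [256.6 191.3]
top plungers 0.56 [253.8 209.7]
```

```bash
python3 - <<'E'
import cv2
for n in("scene","top"):
    im=cv2.imread(f"pics/{n}0.png");cv2.imwrite(f"pics/{n}0b.png",cv2.resize(im,(800,600),interpolation=cv2.INTER_CUBIC))
E
```

```text
(no output)
```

View pics/scene0b.png

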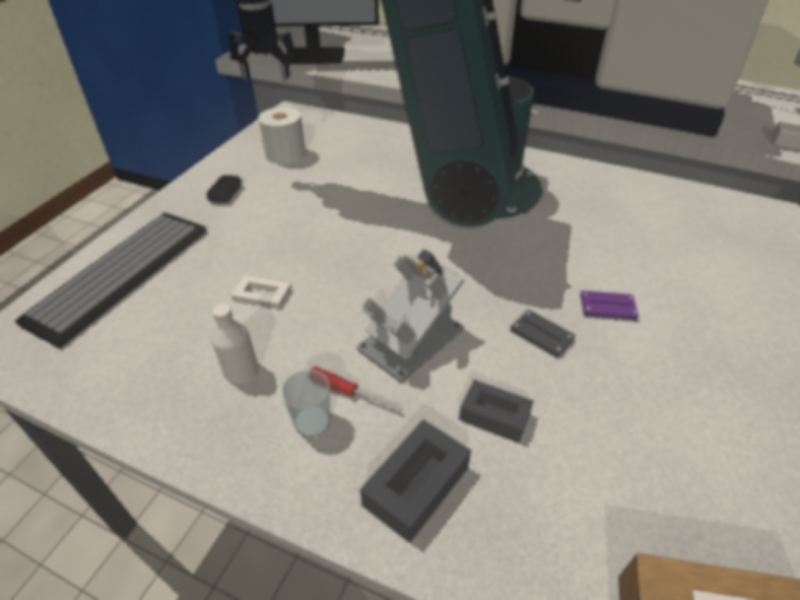

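View pics/top0b.png

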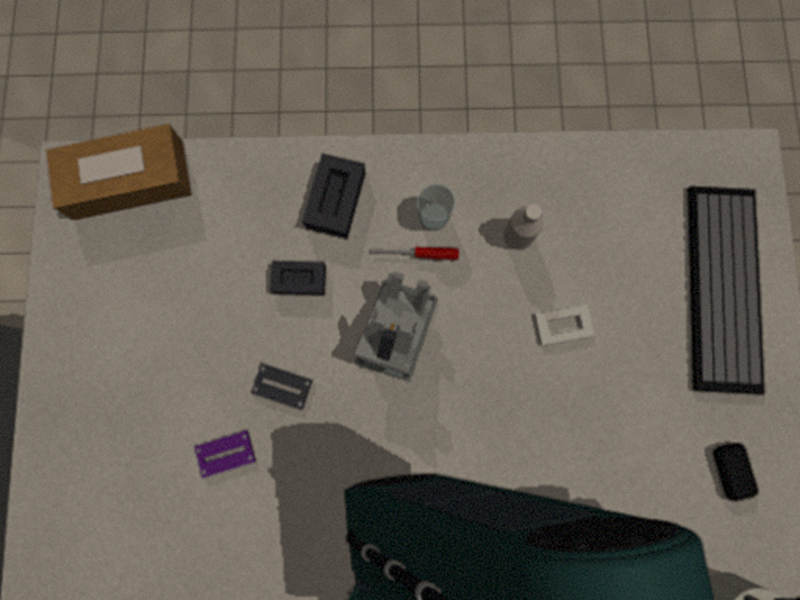

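```bash
cat > h.py <<'E'
import numpy as np,cv2
from plant import *
def proj(n,P):
    c=camera_model(n);E=np.linalg.inv(c["extrinsics"]);p=np.atleast_2d(P)@E[:3,:3].T+E[:3,3]
    p=p*[1,-1,-1]
    return cv2.projectPoints(p.reshape(-1,1,3),np.zeros(3),np.zeros(3),c["camera_matrix"],c["distortion"])[0].reshape(-1,2)
def ray(n,uv,z):
    c=camera_model(n);u=cv2.undistortPoints(np.array(uv,float).reshape(-1,1,2),c["camera_matrix"],c["distortion"]).reshape(-1,2)[0]
    d=c["extrinsics"][:3,:3]@np.array([u[0],-u[1],-1]);o=c["extrinsics"][:3,3]
    return o+d*(z-o[2])/d[2]
def box(lo,hi): return np.array([[x,y,z] for x in(lo[0],hi[0]) for y in(lo[1],hi[1]) for z in(lo[2],hi[2])],float)
def Rz(a): c,s=np.cos(a),np.sin(a);return np.array([[c,-s,0],[s,c,0],[0,0,1]])
def Ry(a): c,s=np.cos(a),np.sin(a);return np.array([[c,0,s],[0,1,0],[-s,0,c]])
S=4
def render(n,hulls,holes=()):
    m=np.zeros((384*S,512*S),np.uint8)
    for P in hulls: cv2.fillConvexPoly(m,cv2.convexHull(((proj(n,P)+.5)*S).round().astype(np.int32)),255)
    return cv2.resize(m,(512,384),interpolation=cv2.INTER_AREA)/255.
E
cat > fit.py <<'E'
from h import *
from scipy.optimize import minimize
sz={"burner_body":(.1,.06,.036),"spacer":(.1,.06,.016),"slot_plate":(.1,.06,.014)}
guess={"burner_body":{"scene":(316.9,265.6),"top":(194,178)},"spacer":{"scene":(167.7,187.2),"top":(358,207)},"slot_plate":{"scene":(344,212),"top":(180,246)}}
sv={}
for t in sz:
    M={}
    for n in("scene","top"):
        snapshot(n)
        r=regions_of(n,t)
        for d in r:
            c=np.array(d["centre"])*[512,384]
            if np.linalg.norm(c-guess[t][n])<22 and n not in M: M[n]=d["mask"]; print(t,n,d["p"].__round__(2),c.round(1),d["mask"].sum())
        sv.update({t+n:M[n] for n in M})
    p0=ray("top",guess[t]["top"],.01);L,W,H=sz[t]
    for cams in (list(M),)+tuple([k] for k in M):
        best=None
        filled={n:cv2.morphologyEx(M[n].astype(np.uint8),cv2.MORPH_CLOSE,np.ones((13,13)))  for n in M}
        def cost(p):
            B=box((-L/2,-W/2,0),(L/2,W/2,H))@Rz(p[2]).T+[p[0],p[1],0]
            return sum(np.abs(render(n,[B])-filled[n]).sum()/filled[n].sum() for n in cams)
        for a in np.arange(0,180,30):
            r=minimize(cost,[p0[0],p0[1],np.radians(a)],method="Nelder-Mead",options=dict(initial_simplex=np.array([p0[0],p0[1],np.radians(a)])+np.array([[0,0,0],[.02,0,0],[0,.02,0],[0,0,.3]]),xatol=1e-4,fatol=1e-4))
            if best is None or r.fun<best.fun:best=r
        print(t,cams,best.x[:2].round(4),np.degrees(best.x[2]).round(1),best.fun.round(3))
for n in("scene","top"):
    for d in regions_of(n,"nest")[:1]: sv["nest"+n]=d["mask"];print("nest",d["p"],d["mask"].sum())
np.savez("m.npz",**sv)
import json
def crop(n,u,v,w=46,k=8):
    im=cv2.imread(f"pics/{n}0.png")[v-w:v+w,u-w:u+w];return cv2.resize(im,(400,400),interpolation=cv2.INTER_CUBIC)
a=np.hstack([crop("scene",264,196),crop("top",254,209)])
cv2.imwrite("pics/nest.png",a)
E
python3 fit.py
```

```text
burner_body scene 0.61 [319.  263.6] 1131
burner_body ['scene'] [0.6489 0.2128] 89.2 0.083
burner_body ['scene'] [0.6489 0.2128] 89.2 0.083
spacer scene 0.75 [166.1 188.4] 557
spacer top 0.62 [360.  203.7] 559
spacer ['scene', 'top'] [ 0.5529 -0.2871] 99.5 0.099
spacer ['scene'] [ 0.552  -0.2883] -80.8 0.043
spacer ['top'] [ 0.553  -0.2864] 99.4 0.044
slot_plate scene 0.76 [345.9 213. ] 662
slot_plate top 0.89 [176.7 248. ] 640
slot_plate ['scene', 'top'] [0.4458 0.2449] 70.7 0.134
slot_plate ['scene'] [0.4452 0.244 ] 71.0 0.061
slot_plate ['top'] [0.4459 0.2457] 71.5 0.064
nest 0.87 2314
nest 0.72 1975
```

View pics/nest.png

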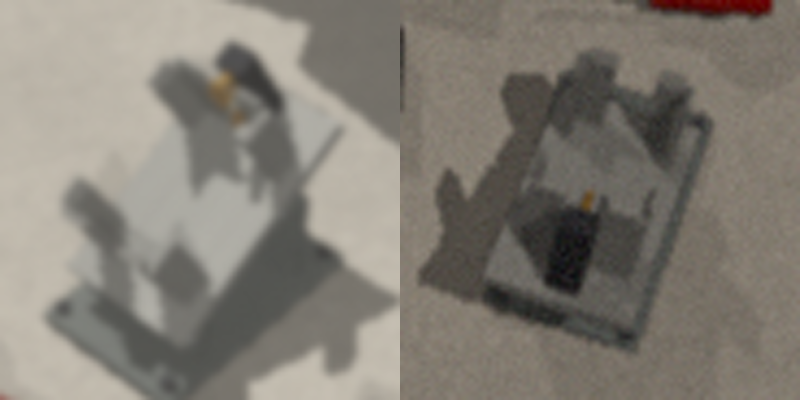

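```bash
cat > nest.py <<'E'
from h import *
import sys
from scipy.optimize import minimize
def nestT(p):  # x,y,yaw(of nest x horizontally); lean 30
    R=Rz(p[2])@Ry(-np.pi/6); return R,np.array([p[0],p[1],.085])
obs={("scene","m"):(254.7,188.7),("scene","p"):(267.9,172.8),("top","m"):(256.6,191.3)}
pts={"m":(0,0,.066),"p":(.047,0,.044)}
def e(p):
    R,t=nestT(p);return sum(np.sum((proj(k[0],R@pts[k[1]]+t)[0]-v)**2) for k,v in obs.items())
if __name__=="__main__":
    p=minimize(e,[.42,0,np.pi],method="Nelder-Mead",options=dict(xatol=1e-5,fatol=1e-4)).x if len(sys.argv)<2 else np.array(eval(sys.argv[1]))
    print(p[:2],np.degrees(p[2]),e(p))
    R,t=nestT(p)
    hx,hy=.0515,.0315
    bs=[box((-.083,-.048,-.012),(.083,.048,0)),box((.064,-.011,0),(.082,.011,.066))]
    for sx in(-1,1):
        for sy in(-1,1):
            f=lambda a,b:(min(a,b),max(a,b))
            for (xa,xb,ya,yb) in((hx-.012,hx+.006,hy,hy+.006),(hx,hx+.006,hy-.012,hy+.006)):
                X=f(sx*xa,sx*xb);Y=f(sy*ya,sy*yb);bs.append(box((X[0],Y[0],0),(X[1],Y[1],.066)))
    out=[]
    for n,u,v in(("scene",264,196),("top",254,209)):
        im=cv2.imread(f"pics/{n}0.png")[v-46:v+46,u-46:u+46];im=cv2.resize(im,(400,400),interpolation=cv2.INTER_CUBIC);im=np.clip(im*1.3,0,255).astype(np.uint8)
        for i,B in enumerate(bs):
            q=((proj(n,B@R.T+t)+.5-[u-46,v-46])*400/92)
            for a in range(8):
                for b in range(a+1,8):
                    if np.sum(np.abs(B[a]-B[b])>1e-9)==1: cv2.line(im,tuple((q[a]*8).astype(int).tolist()),tuple((q[b]*8).astype(int).tolist()),[(0,0,255),(255,0,0)][i] if i<2 else (0,200,0),1,cv2.LINE_AA,3)
        out.append(im)
    cv2.imwrite("pics/nestov.png",np.hstack(out))
E
python3 nest.py
```

```text
[0.55023509 0.02805346] 167.01887079971553 7.483265607078876
```

View pics/nestov.png

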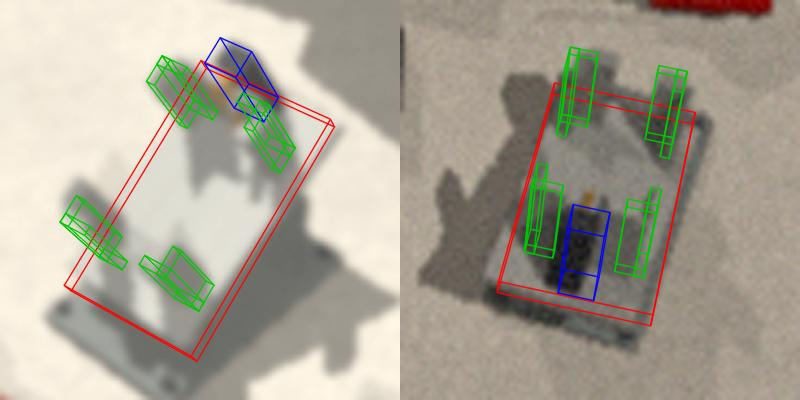

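```bash
cat > edge.py <<'E'
from nest import *
from scipy.ndimage import map_coordinates
hx,hy=.0515,.0315
def edges(B):
    return [(B[a],B[b]) for a in range(8) for b in range(a+1,8) if np.sum(np.abs(B[a]-B[b])>1e-9)==1]
fp=box((-.083,-.048,-.012),(.083,.048,0))
E1=[e for e in edges(fp) if e[0][2]==0 and e[1][2]==0]
E2=edges(box((.064,-.011,0),(.082,.011,.066)))
E3=[]
for sx in(-1,1):
    for sy in(-1,1):
        o=np.array([sx*(hx+.006),sy*(hy+.006),0]);i=np.array([sx*hx,sy*hy,0]);Z=np.array([0,0,.066]);
        ex=np.array([-sx*.018,0,0]);ey=np.array([0,-sy*.018,0])
        E3+= [(o,o+Z),(o+ex,o+ex+Z),(o+ey,o+ey+Z),(o+Z,o+ex+Z),(o+Z,o+ey+Z)]
def sample(E):
    P=[];D=[]
    for a,b in E:
        k=max(3,int(np.linalg.norm(b-a)/.002)); s=np.linspace(.05,.95,k)[:,None]
        P.append(a+(b-a)*s);D.append(np.repeat([b-a],k,0))
    P=np.vstack(P);D=np.vstack(D);return P,D/np.linalg.norm(D,axis=1)[:,None]
P,D=sample(E1+E2+E3)
G={}
for n in("scene","top"):
    g=cv2.GaussianBlur(cv2.cvtColor(cv2.imread(f"pics/{n}0.png"),cv2.COLOR_BGR2GRAY).astype(float),(0,0),.9)
    gx=cv2.Sobel(g,cv2.CV_64F,1,0)/8;gy=cv2.Sobel(g,cv2.CV_64F,0,1)/8;G[n]=(gx,gy)
def score(p,cams):
    R,t=nestT(p);s=0
    for n in cams:
        q=proj(n,P@R.T+t);q2=proj(n,(P+D*.001)@R.T+t);d=q2-q;d/=np.linalg.norm(d,axis=1)[:,None]
        c=[q[:,1],q[:,0]]
        s+=np.minimum(np.abs(-map_coordinates(G[n][0],c,order=1)*d[:,1]+map_coordinates(G[n][1],c,order=1)*d[:,0]),8).mean()
    return -s
for cams in(["scene","top"],["scene"],["top"]):
    best=None
    for a in(163,167,171,175):
        for dx in(-.004,.002):
            for dy in(-.004,0,.004):
                x0=np.array([.55+dx,.028+dy,np.radians(a)])
                r=minimize(score,x0,(cams,),method="Nelder-Mead",options=dict(initial_simplex=x0+np.array([[0,0,0],[.004,0,0],[0,.004,0],[0,0,.06]]),xatol=1e-5,fatol=1e-5))
                if best is None or r.fun<best.fun:best=r
    print(cams,best.x[:2].round(4),np.degrees(best.x[2]).round(2),best.fun.round(3)); 
    if len(cams)==2:ans=best.x
import subprocess
subprocess.run(["python3","nest.py",str(ans.tolist())])
E
python3 edge.py
```

```text
Traceback (most recent call last):
  File "edge.py", line 39, in <module>
    r=minimize(score,x0,(cams,),method="Nelder-Mead",options=dict(initial_simplex=x0+np.array([[0,0,0],[.004,0,0],[0,.004,0],[0,0,.06]]),xatol=1e-5,fatol=1e-5))
  File "edge.py", line 29, in score
    q=proj(n,P@R.T+t);q2=proj(n,(P+D*.001)@R.T+t);d=q2-q;d/=np.linalg.norm(d,axis=1)[:,None]
  File "h.py", line 4, in proj
    c=camera_model(n);E=np.linalg.inv(c["extrinsics"]);p=np.atleast_2d(P)@E[:3,:3].T+E[:3,3]
ValueError: time passes only in moves, steps and waits
```

Camera_model must be cached.

```bash
sed -i 's/^from plant import \*/from plant import *\nfrom plant import camera_model as _cm\nimport functools\ncamera_model=functools.lru_cache(_cm)/' h.py; python3 edge.py
```

```text
[0.54574841 0.03214235] 160.97895631129464 22.6133771328564
['scene', 'top'] [0.5457 0.0321] 160.98 -10.943
['scene'] [0.5469 0.0317] 159.26 -5.935
['top'] [0.5455 0.0322] 161.64 -5.112
```

View pics/nestov.png

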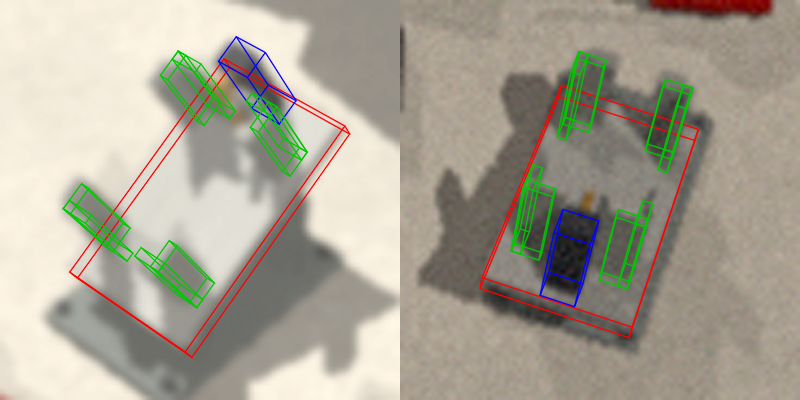

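```bash
cat > edge2.py <<'E'
import re
src=open('edge.py').read().split("for cams in")[0].replace("E1+E2+E3","EE")
pre,post=src.split("P,D=sample(EE)")
exec(pre)
E3v=[]
for sx in(-1,1):
    for sy in(-1,1):
        o=np.array([sx*(hx+.006),sy*(hy+.006),.0]);Z=np.array([0,0,.06]);ex=np.array([-sx*.018,0,0]);ey=np.array([0,-sy*.018,0])
        E3v+=[(o,o+Z),(o+ex,o+ex+Z),(o+ey,o+ey+Z)]
sets={"plate":E1,"block":E2,"ang":E3v,"pl+bl":E1+E2,"bl+ang":E2+E3v,"all":E1+E2+E3v}
PD={k:sample(v) for k,v in sets.items()}
P=D=None
exec(post)
for k in sets:
    P,D=PD[k]
    for cams in(["scene","top"],["scene"],["top"]):
        best=None
        for a in(160,164,168):
          for dx in(-.004,.002):
            for dy in(-.004,.004):
                x0=np.array([.549+dx,.03+dy,np.radians(a)])
                r=minimize(score,x0,(cams,),method="Nelder-Mead",options=dict(initial_simplex=x0+np.array([[0,0,0],[.003,0,0],[0,.003,0],[0,0,.04]]),xatol=1e-4,fatol=1e-3))
                if best is None or r.fun<best.fun:best=r
        print(k,cams,(best.x[:2]*1e3).round(1),np.degrees(best.x[2]).round(1),best.fun.round(2))
# dark block mask fit
for n,(u,v) in {"scene":(275,167),"top":(241,220)}.items():
    g=cv2.cvtColor(cv2.imread(f"pics/{n}0.png"),cv2.COLOR_BGR2GRAY)[v-18:v+18,u-18:u+18]
    hs=cv2.cvtColor(cv2.imread(f"pics/{n}0.png"),cv2.COLOR_BGR2HSV)[v-25:v+25,u-25:u+25]
    m=(hs[...,1]>110)&(hs[...,0]<30)&(hs[...,2]>70);yy,xx=np.nonzero(m);print(n,"brass",len(xx),xx.mean()+u-25 if len(xx) else 0,yy.mean()+v-25 if len(xx) else 0)
    print(n,"block dark<62",[(np.nonzero(g<62)[1].mean()+u-18).round(1),(np.nonzero(g<62)[0].mean()+v-18).round(1)],(g<62).sum())
E
python3 edge2.py
```

```text
plate ['scene', 'top'] [544.5  32.8] 160.2 -10.6
plate ['scene'] [542.9  32.4] 159.3 -5.46
plate ['top'] [541.8  22.3] 161.2 -5.47
block ['scene', 'top'] [547.6  28.3] 156.9 -13.29
block ['scene'] [537.4  17.9] 144.7 -7.06
block ['top'] [548.1  28.6] 157.8 -6.67
ang ['scene', 'top'] [525.9  26.9] 184.6 -10.31
ang ['scene'] [545.2  26.5] 160.5 -5.86
ang ['top'] [546.7  30.7] 165.0 -4.4
pl+bl ['scene', 'top'] [545.2  32.3] 160.3 -11.75
pl+bl ['scene'] [543.5  31.9] 158.8 -6.02
pl+bl ['top'] [545.4  32.2] 160.9 -5.82
bl+ang ['scene', 'top'] [548.3  31.9] 162.3 -11.09
bl+ang ['scene'] [545.4  27.4] 160.1 -6.18
bl+ang ['top'] [548.9  31.5] 163.2 -5.08
all ['scene', 'top'] [545.7  32.1] 160.9 -10.73
all ['scene'] [546.4  31.4] 158.8 -5.84
all ['top'] [545.4  32.2] 161.6 -5.03
scene brass 0 0 0
scene block dark<62 [np.float64(276.6), np.float64(168.4)] 17
top brass 7 250.57142857142856 208.71428571428572
top block dark<62 [np.float64(242.9), np.float64(222.4)] 344
```

servo_tool(
  series="0 0 .737 .234 .327 0 85;0 0 .737 .234 .327 0 85;0 0 .737 .234 .327 0 85;0 0 .737 .234 .327 0 85;0 0 .737 .234 .327 0 85;0 0 .737 .234 .327 0 85;0 0 .737 .234 .327 0 85;0 0 .737 .234 .327 0 85;0 0 .737 .234 .327 0 85;0 0 .737 .234 .327 0 85",
)

```text
time: 2.23
tool_pos: [0.3696, -0.1786, 0.2316]
ee_rot: [180.0, -0.0, 48.8]
wrist_force: [0.8, -0.8, 1.2]
finger_gap: 0.998
gripper_force: 0.0
```

servo_tool(
  series="0 0 .737 .234 .327 0 85;0 0 .737 .234 .327 0 85;0 0 .737 .234 .327 0 85;0 0 .737 .234 .327 0 85;0 0 .737 .234 .327 0 85;0 0 .737 .234 .327 0 85;0 0 .737 .234 .327 0 85;0 0 .737 .234 .327 0 85;0 0 .737 .234 .327 0 85;0 0 .737 .234 .327 0 85",
)

```text
time: 3.07
tool_pos: [0.6036, 0.1487, 0.2312]
ee_rot: [180.0, -0.0, 82.6]
wrist_force: [1.0, -0.8, -0.1]
finger_gap: 0.995
gripper_force: 0.0
```

```bash
python3 - <<'E'
from h import *
from scipy.optimize import minimize
print(ray("top",(194.3,183.3),0),ray("scene",(316.9,265.6),0))
sc=np.load("m.npz")["burner_bodyscene"]
g=cv2.cvtColor(cv2.imread("pics/top0.png"),cv2.COLOR_BGR2GRAY)
m=np.zeros_like(g);m[160:197,166:216]=(g[160:197,166:216]<75);m=cv2.morphologyEx(m,cv2.MORPH_OPEN,np.ones((3,3)));print(m.sum())
M={"scene":sc.astype(np.uint8),"top":m}
for cams in(["scene","top"],["scene"],["top"]):
    def cost(p):
        B=box((-.05,-.03,0),(.05,.03,.036))@Rz(p[2]).T+[p[0],p[1],0]
        return sum(np.abs(render(n,[B])-M[n]).sum()/M[n].sum() for n in cams)
    x0=np.array([.649,.213,1.556]);r=minimize(cost,x0,method="Nelder-Mead",options=dict(initial_simplex=x0+np.array([[-.004,0,0],[.004,0,-.05],[0,.006,0],[0,0,.1]]),xatol=1e-4,fatol=1e-4))
    print(cams,r.x[:2].round(4),np.degrees(r.x[2]).round(1),r.fun.round(3))
E
```

```text
[0.63686707 0.20703906 0.        ] [0.64587078 0.21510493 0.        ]
782
['scene', 'top'] [0.6501 0.215 ] 88.9 0.179
['scene'] [0.6491 0.2137] 88.8 0.086
['top'] [0.6511 0.2172] 87.0 0.055
```

servo_tool(
  series="0 0 .68 .232 .329 0 85;0 0 .68 .232 .329 0 85;0 0 0 0 0 -.4 85;0 0 0 0 0 -.4 85;0 0 0 0 0 -.4 85;0 0 0 0 0 -.4 85;0 0 0 0 0 -.4 85;0 0 0 0 0 -.17 85;0 0 0 0 0 -.1 85;0 0 0 0 0 0 85",
)

```text
time: 3.9
tool_pos: [0.6483, 0.2122, 0.0024]
ee_rot: [-179.8, 0.0, 88.7]
wrist_force: [0.2, 0.0, -0.1]
finger_gap: 0.998
gripper_force: 0.0
```

servo_tool(
  series="0 0 0 0 0 0 50;0 0 0 0 0 0 50;0 0 0 0 0 0 50;0 0 0 0 0 0 50;0 0 0 0 0 0 50;0 0 0 0 0 0 50",
  squeeze=80,
)

```text
time: 4.4
tool_pos: [0.6504, 0.2127, 0.0066]
ee_rot: [179.8, -0.0, 88.7]
wrist_force: [-1.7, -0.1, 6.8]
finger_gap: 0.684
gripper_force: 88.0
```

```bash
cat > go.py <<'E'
from h import *
from nest import nestT
from scipy.spatial.transform import Rotation as Ro
NP=[.5468,.0310,np.radians(161.0)]
def nestpose(): return nestT(NP)
def target(d,x=0,y=0):
    R,t=nestT(NP);return R@np.diag([1,-1,-1.]),t+R@np.array([x,y,d])
def cur():
    s=state();return Ro.from_euler("xyz",s["ee_rot"],degrees=True).as_matrix(),s["tool_pos"],s
def show(d,x=0,y=0):
    Rt,pt=target(d,x,y);Rc,pc,s=cur();w=Ro.from_matrix(Rt@Rc.T).as_rotvec()/.08
    print("turn",w.round(2),"shift",((pt-pc)*10).round(3),"norms",np.linalg.norm(w).round(2),np.linalg.norm((pt-pc)*10).round(2))
def rel():
    R,t=nestT(NP);Rc,pc,s=cur();e=Ro.from_matrix(target(0)[0].T@Rc).as_rotvec(degrees=True)
    print("in nest mm",(R.T@(pc-t)*1e3).round(1),"rot err deg(tool)",e.round(2),"F nest",(R.T@s["wrist_force"]).round(1),"gap",round(s["finger_gap"]*85.4,1),"t",s["time"])
E
python3 - <<'E'
from go import *
s=state();print(s["tool_pos"],s["finger_gap"]*85.4,s["q"].round(1));show(.1);R,t=nestpose();print((R*10).round(3))
E
```

```text
[0.65040523 0.21268209 0.00661085] 58.43179035899617 [ 11.3  37.7  -0.4  51.7   0.  102.6]
turn [ 5.71  4.02 15.41] shift [-0.563 -1.98   1.65 ] norms 16.91 2.64
[[-8.188 -3.256  4.728]
 [ 2.82  -9.455 -1.628]
 [ 5.     0.     8.66 ]]
```

servo_tool(
  series="0 0 0 0 0 .2 50;0 0 0 0 0 .4 50;0 0 0 0 0 .4 50;0 0 0 0 0 .4 50;0 0 0 0 0 .4 50;.317 .223 .856 -.031 -.11 .3 50;.317 .223 .856 -.031 -.11 .3 50;.317 .223 .856 -.031 -.11 0 50;.317 .223 .856 -.031 -.11 0 50;.317 .223 .856 -.031 -.11 0 50",
)

```text
time: 5.23
tool_pos: [0.6337, 0.1569, 0.2459]
ee_rot: [-176.1, -7.9, 108.3]
wrist_force: [0.2, -0.1, -7.6]
finger_gap: 0.687
gripper_force: 90.0
```

servo_tool(
  series=".317 .223 .856 -.031 -.11 0 50;.317 .223 .856 -.031 -.11 0 50;.317 .223 .856 -.031 -.11 0 50;.317 .223 .856 -.031 -.11 0 50;.317 .223 .856 -.031 -.11 0 50;.317 .223 .856 -.031 -.11 0 50;.317 .223 .856 -.031 -.11 0 50;.317 .223 .856 -.031 -.11 0 50;.317 .223 .856 -.031 -.11 0 50;.317 .223 .856 -.031 -.11 0 50",
)

```text
time: 6.07
tool_pos: [0.6028, 0.0467, 0.2452]
ee_rot: [-177.0, -25.3, 148.1]
wrist_force: [0.5, 0.6, -6.7]
finger_gap: 0.686
gripper_force: 90.1
```

servo_tool(
  series=".317 .223 .856 -.031 -.11 0 50;.317 .223 .856 -.031 -.11 0 50;.317 .223 .856 -.031 -.11 0 50;0 0 0 0 0 0 50",
)

```text
time: 6.4
tool_pos: [0.5936, 0.0127, 0.2439]
ee_rot: [-179.9, -30.0, 161.2]
wrist_force: [0.3, 0.6, -7.4]
finger_gap: 0.688
gripper_force: 89.9
```

```bash
python3 - <<'E'
from go import *
show(.1);rel();print(state()["q"].round(1))
for n in("scene","top"):
    im=snapshot(n);cv2.imwrite(f"pics/{n}1.png",im[:,:,::-1])
a=[cv2.resize(cv2.imread(f"pics/{n}1.png")[v-50:v+50,u-50:u+50],(400,400),interpolation=cv2.INTER_CUBIC) for n,u,v in(("scene",275,180),("top",254,180))]
cv2.imwrite("pics/held.png",np.hstack(a))
E
```

```text
turn [ 0.02 -0.01 -0.05] shift [ 0.004  0.02  -0.723] norms 0.05 0.72
in nest mm [ 35.9   2.  162.8] rot err deg(tool) [ 0.21 -0.   -0.14] F nest [-3.8 -0.7 -6.4] gap 58.7 t 6.4
[ -9.   47.   47.7 120.4   4.8   8.6]
```

View pics/held.png

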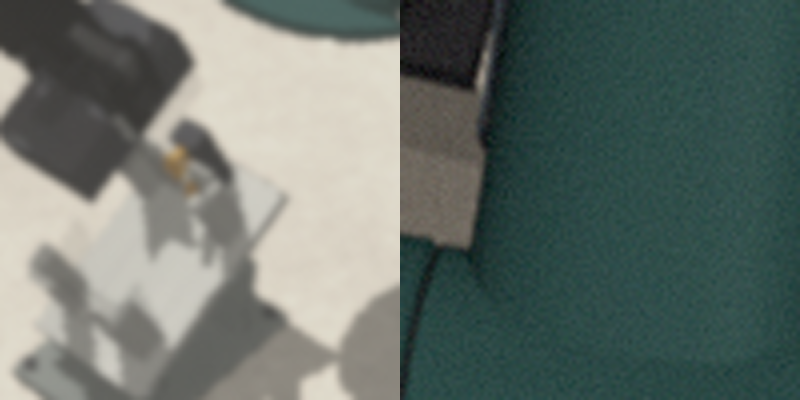

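servo_tool(
  series="0 0 0 .002 .01 -.36 50;0 0 0 .002 .01 -.363 50;0 0 0 0 0 0 50",
)

```text
time: 6.75
tool_pos: [0.592, 0.0175, 0.1671]
ee_rot: [-179.7, -30.3, 160.9]
wrist_force: [-0.6, -0.5, -7.4]
finger_gap: 0.684
gripper_force: 90.3
```

```bash
python3 - <<'E'
from go import *
show(.1);rel();print(state()["q"].round(1))
im=snapshot("scene");cv2.imwrite(f"pics/scene2.png",im[:,:,::-1])
for d in regions_of("scene","burner_body"):
    m=d["mask"];print(d["p"],m.sum(),np.array(d["centre"])*[512,384])
    np.savez(f"held{m.sum()}.npz",m=m)
c=lambda v,u:im[v-60:v+40,u-50:u+50,::-1]
cv2.imwrite("pics/held2.png",np.hstack([cv2.resize(c(190,260),(600,600),interpolation=cv2.INTER_CUBIC)]))
E
```

```text
turn [ 0.03 -0.07 -0.  ] shift [ 0.021 -0.028  0.045] norms 0.08 0.06
in nest mm [ 0.2 -2.  94.6] rot err deg(tool) [0.21 0.27 0.1 ] F nest [-3.3  0.6 -6.6] gap 58.4 t 6.75
[ -8.6  46.5  34.7 108.1   5.    9.1]
0.68 3049 [265.1136 306.816 ]
0.58 814 [250.624  186.0864]
```

View pics/held2.png

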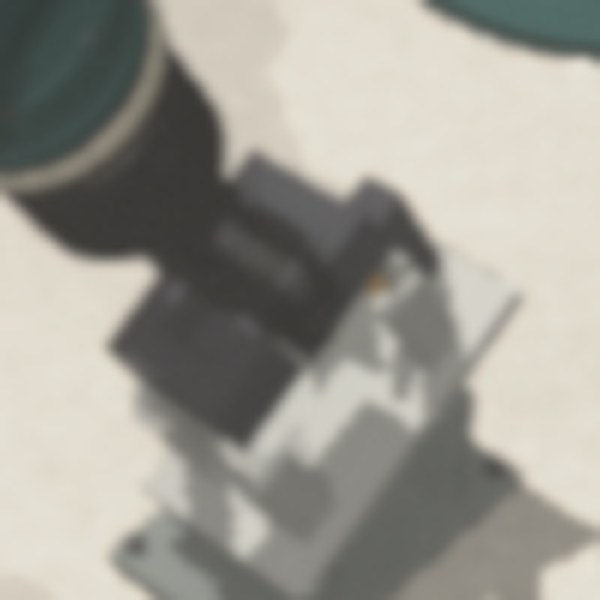

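servo_tool(
  series="0 0 0 0 0 0 50",
)

```text
time: 6.93
tool_pos: [0.5944, 0.0167, 0.1743]
ee_rot: [-179.9, -29.8, 161.0]
wrist_force: [-0.4, -0.2, -7.1]
finger_gap: 0.688
gripper_force: 90.4
```

servo_tool(
  series="0 0 0 0 0 0 50",
)

```text
time: 7.02
tool_pos: [0.5947, 0.0165, 0.1741]
ee_rot: [-179.9, -29.7, 161.0]
wrist_force: [0.4, 0.5, -7.6]
finger_gap: 0.686
gripper_force: 90.5
```

servo_tool(
  series="0 0 0 0 0 0 50",
)

```text
time: 7.1
tool_pos: [0.5946, 0.0164, 0.1735]
ee_rot: [-179.9, -29.8, 161.0]
wrist_force: [0.7, 0.2, -7.3]
finger_gap: 0.686
gripper_force: 90.5
```

```bash
python3 - <<'E'
from go import *
rel();show(.1)
from scipy.optimize import minimize
R0,p0,s=cur();M=np.load("held814.npz")["m"]
# body origin in tool frame: fit tool-x offset and height offset, given observed mask (occluded by gripper -> compare lower right edges only)
print(proj("scene",np.array([p0])))
for b in ((0,0),(.003,0),(-.003,0)):
    # corners of bottom in tool frame (tool z forward)
    B=box((-.05+b[0],-.03,-.038),(.05+b[0],.03,-.002))@R0.T+p0
    q=proj("scene",B);print(b,((q-[210,130])*6).round(0).astype(int).tolist())
E
```

```text
in nest mm [  1.   -1.8 101.7] rot err deg(tool) [ 0.12 -0.25 -0.01] F nest [-4.2 -0.4 -6. ] gap 58.6 t 7.1
turn [ 0.04  0.04 -0.02] shift [-0.005 -0.017 -0.019] norms 0.06 0.03
[[251.28711675 180.21578161]]
(0, 0) [[82, 331], [119, 365], [193, 403], [228, 437], [232, 127], [263, 169], [348, 191], [376, 232]]
(0.003, 0) [[86, 324], [123, 359], [198, 397], [232, 430], [237, 121], [268, 163], [352, 185], [380, 226]]
(-0.003, 0) [[77, 337], [115, 371], [189, 410], [223, 443], [228, 133], [259, 175], [343, 197], [371, 238]]
```

servo_tool(
  series=".04 .04 0 -.058 .01 -.111 50;0 0 0 -.058 .011 -.111 50;0 0 0 0 0 0 50;0 0 0 0 0 0 50",
)

```text
time: 7.43
tool_pos: [0.5825, 0.0184, 0.1505]
ee_rot: [-180.0, -30.1, 161.1]
wrist_force: [0.8, -0.4, -7.7]
finger_gap: 0.687
gripper_force: 90.4
```

servo_tool(
  series="0 0 0 -.014 .005 -.026 50;0 0 0 -.014 .005 -.026 50;0 0 0 -.014 .005 -.026 50;0 0 0 0 0 0 50",
)

```text
time: 7.77
tool_pos: [0.5798, 0.0192, 0.1434]
ee_rot: [180.0, -29.8, 161.1]
wrist_force: [14.8, -6.8, 7.7]
finger_gap: 0.686
gripper_force: 92.9
```

```bash
python3 -c "
from go import *
rel()"
```

```text
in nest mm [-1.2  0.4 68.1] rot err deg(tool) [ 0.01 -0.18 -0.05] F nest [-10.2   1.6  14.7] gap 58.6 t 7.7667
```

servo_tool(
  series="0 0 0 -.008 .003 -.03 50;0 0 0 -.008 .003 -.03 50;0 0 0 0 0 0 50",
)

```text
time: 8.02
tool_pos: [0.5788, 0.0189, 0.1369]
ee_rot: [-179.9, -29.7, 161.0]
wrist_force: [7.4, -10.2, -12.5]
finger_gap: 0.689
gripper_force: 92.3
```

```bash
python3 -c "
from go import *
rel();print(nestpose()[0].T@state()['torque'])"
```

```text
in nest mm [-3.6  1.  62.1] rot err deg(tool) [ 0.09 -0.27 -0.02] F nest [-15.2   7.2  -5.7] gap 58.8 t 8.0167
[1.54557042 3.83374319 0.17352741]
```

servo_tool(
  series="0 0 0 -.025 .0045 -.055 50;0 0 0 -.026 .0045 -.055 50;0 0 0 0 0 0 50",
)

```text
time: 8.27
tool_pos: [0.5723, 0.021, 0.1243]
ee_rot: [-180.0, -30.0, 161.1]
wrist_force: [6.4, -4.2, -16.6]
finger_gap: 0.685
gripper_force: 92.1
```

```bash
python3 -c "
from go import *
rel();print(nestpose()[0].T@state()['torque'])"
```

```text
in nest mm [-4.   1.2 47.7] rot err deg(tool) [ 0.05  0.02 -0.06] F nest [-14.7   1.9 -10.7] gap 58.5 t 8.2667
[ 0.27034874  3.65468176 -0.06078397]
```

servo_tool(
  series="0 0 0 -.04 .0135 -.0722 50;0 0 0 -.039 .0135 -.0722 50;0 0 0 -.039 .0135 -.0721 50;0 0 0 0 0 0 50",
)

```text
time: 8.6
tool_pos: [0.5603, 0.0251, 0.1025]
ee_rot: [-180.0, -30.0, 161.1]
wrist_force: [7.0, -3.2, -16.6]
finger_gap: 0.683
gripper_force: 92.2
```

```bash
python3 -c "
from go import *
rel();print(nestpose()[0].T@state()['torque'])"
```

```text
in nest mm [-4.   1.2 22.5] rot err deg(tool) [ 0.07  0.03 -0.06] F nest [-14.9   0.8 -10.5] gap 58.3 t 8.6
[0.20859336 3.47688442 0.05138336]
```

servo_tool(
  series="0 0 0 -.025 .0087 -.0462 50;0 0 0 -.025 .0087 -.0462 50;0 0 0 -.0257 .0087 -.0462 50;0 0 0 0 0 0 50;0 0 0 0 0 0 50",
)

```text
time: 9.02
tool_pos: [0.553, 0.0276, 0.0902]
ee_rot: [-180.0, -30.0, 161.1]
wrist_force: [4.0, -4.8, -1.8]
finger_gap: 0.687
gripper_force: 93.9
```

```bash
python3 -c "
from go import *
rel();print(nestpose()[0].T@state()['torque'])"
```

```text
in nest mm [-3.5  1.2  8. ] rot err deg(tool) [ 0.06 -0.01 -0.05] F nest [-5.5  3.2  1.2] gap 58.7 t 9.0167
[ 0.37092771  1.94903879 -0.08200047]
```

servo_tool(
  series="0 0 0 -.0095 .0033 -.0173 50;0 0 0 -.0095 .0033 -.0173 50;0 0 0 0 0 0 50",
)

```text
time: 9.27
tool_pos: [0.5527, 0.0277, 0.0897]
ee_rot: [180.0, -29.7, 161.1]
wrist_force: [12.1, -12.5, 37.4]
finger_gap: 0.685
gripper_force: 98.4
```

```bash
python3 -c "
from go import *
rel();print(nestpose()[0].T@state()['torque'])"
```

```text
in nest mm [-3.4  1.3  7.3] rot err deg(tool) [-0.01 -0.32 -0.06] F nest [ 5.2  7.9 40.1] gap 58.5 t 9.2667
[0.49648363 0.16900983 0.12369875]
```

servo_tool(
  series="0 0 0 .014 -.0049 .026 50;0 0 0 0 0 0 72;0 0 0 0 0 0 80;0 0 0 0 0 0 80;0 0 0 0 0 0 80",
)

```text
time: 9.68
tool_pos: [0.5513, 0.0285, 0.0886]
ee_rot: [-180.0, -30.2, 161.1]
wrist_force: [0.4, 0.6, 0.3]
finger_gap: 0.934
gripper_force: 0.0
```

```bash
python3 -c "
from go import *
rel();s=state();print(nestpose()[0].T@s['torque'],s['gripper_force'])"
```

```text
in nest mm [-2.5  0.9  5.7] rot err deg(tool) [ 0.06  0.2  -0.08] F nest [ 0.  -0.7  0.4] gap 79.8 t 9.6833
[0.03378217 0.46046265 0.00625744] 0.0
```

servo_tool(
  series="0 0 0 .1 -.034 .183 80;0 0 0 .17 -.06 .317 80;0 0 0 .17 -.06 .317 80;0 0 0 .08 -.028 .15 85;0 0 0 0 0 0 85",
)

```text
time: 10.1
tool_pos: [0.605, 0.0096, 0.1874]
ee_rot: [180.0, -30.0, 161.1]
wrist_force: [1.1, 0.1, 0.2]
finger_gap: 0.998
gripper_force: 0.0
```

```bash
cat >> go.py <<'E'
def down(x,y,z,yaw):
    Rt=Rz(np.radians(yaw))@np.diag([1,-1,-1.]);Rc,pc,s=cur();w=Ro.from_matrix(Rt@Rc.T).as_rotvec()/.08
    print("turn",w.round(2),"shift",((np.array([x,y,z])-pc)*10).round(3),np.linalg.norm(w).round(1),"q",s["q"].round(0))
E
python3 -c "
from go import *
rel();down(.5525,-.2872,.2,99.5)"
```

```text
in nest mm [ -2.5   1.3 119.7] rot err deg(tool) [ 0.01 -0.04 -0.07] F nest [-0.8 -0.5  0.7] gap 85.3 t 10.1
turn [ -5.23  -4.43 -13.11] shift [-0.525 -2.968  0.126] 14.8 q [ -9.  48.  41. 113.   5.   8.]
```

servo_tool(
  series="-.349 -.295 -.874 -.035 -.198 .3 85;-.349 -.295 -.874 -.035 -.198 .2 85;-.349 -.295 -.874 -.035 -.198 0 85;-.349 -.295 -.874 -.035 -.198 0 85;-.349 -.295 -.874 -.035 -.198 0 85;-.349 -.295 -.874 -.035 -.198 0 85;-.349 -.295 -.874 -.035 -.198 0 85;-.349 -.295 -.874 -.035 -.198 0 85;-.349 -.295 -.874 -.035 -.198 0 85;-.349 -.295 -.874 -.035 -.198 0 85",
)

```text
time: 10.93
tool_pos: [0.5677, -0.1884, 0.2345]
ee_rot: [-176.2, -9.9, 119.1]
wrist_force: [0.4, 0.2, -0.1]
finger_gap: 0.996
gripper_force: 0.0
```

servo_tool(
  series="-.349 -.295 -.874 -.035 -.198 0 85;-.349 -.295 -.874 -.035 -.198 0 85;-.349 -.295 -.874 -.035 -.198 0 85;-.349 -.295 -.874 -.035 -.198 -.2 85;-.349 -.295 -.874 -.035 -.198 -.3 85;0 0 0 0 0 -.3 85;0 0 0 0 0 0 85",
)

```text
time: 11.52
tool_pos: [0.5478, -0.2854, 0.1499]
ee_rot: [-179.6, -0.5, 99.4]
wrist_force: [-0.2, 0.9, -0.3]
finger_gap: 0.998
gripper_force: 0.0
```

```bash
python3 - <<'E'
from go import *
down(.5525,-.2872,.003,99.5)
from nest import *
for n in("scene","top"):
    im=snapshot(n);cv2.imwrite(f"pics/{n}3.png",im[:,:,::-1])
    for t in("burner_body","spacer"):
      for d in regions_of(n,t):
        print(n,t,round(d["p"],2),(np.array(d["centre"])*[512,384]).round(1),d["mask"].sum());
        np.savez(f"a_{n}_{t}_{d['mask'].sum()}.npz",m=d["mask"])
E
python3 - <<'E'
import cv2,numpy as np
a=[cv2.resize(cv2.imread(f"pics/{n}3.png")[v-50:v+50,u-50:u+50],(400,400),interpolation=cv2.INTER_CUBIC) for n,u,v in(("scene",264,196),("top",254,205))]
cv2.imwrite("pics/seat1.png",np.hstack(a))
E
```

```text
turn [-0.1  -0.1   0.01] shift [ 0.047 -0.018 -1.469] 0.1 q [-35.  26.   2.  66.   0.  45.]
scene burner_body 0.65 [261.  194.7] 862
scene burner_body 0.64 [264.2 305. ] 3100
scene spacer 0.84 [168.2 188.8] 549
scene spacer 0.36 [269.7 200. ] 1343
top burner_body 0.67 [258.5 200.9] 515
top burner_body 0.61 [213.5 126.6] 1530
top spacer 0.84 [353.9 204.8] 403
top spacer 0.71 [252.1 217.6] 1355
```

View pics/seat1.png

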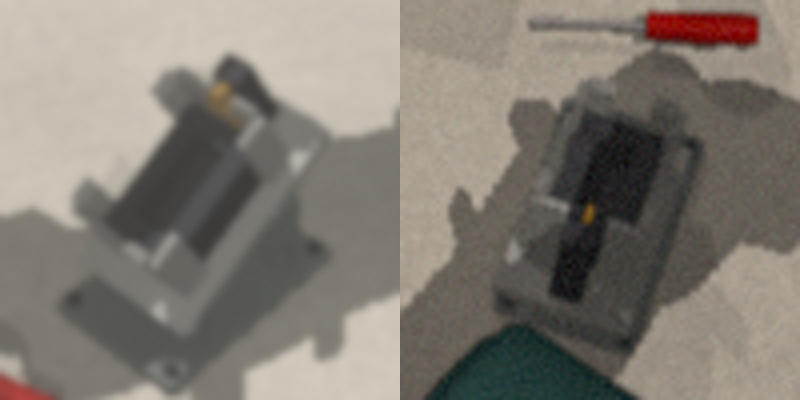

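servo_tool(
  series="0 0 0 0 0 -.4 85;0 0 0 0 0 -.4 85;0 0 0 0 0 -.4 85;0 0 0 0 0 -.24 85;0 0 0 0 0 -.1 85;0 0 0 0 0 0 85;0 0 0 0 0 0 85",
)

```text
time: 12.4
tool_pos: [0.5518, -0.2873, 0.0026]
ee_rot: [-180.0, -0.1, 99.5]
wrist_force: [0.4, -1.1, 0.4]
finger_gap: 0.993
gripper_force: 0.0
```

servo_tool(
  series="0 0 0 0 0 0 50;0 0 0 0 0 0 50;0 0 0 0 0 0 50;0 0 0 0 0 0 50;0 0 0 0 0 0 50;0 0 0 0 0 0 50",
  squeeze=70,
)

```text
time: 12.9
tool_pos: [0.5519, -0.2875, 0.0035]
ee_rot: [179.9, -0.1, 99.5]
wrist_force: [-1.5, 2.1, 14.3]
finger_gap: 0.68
gripper_force: 73.2
```

```bash
sed -i 's/^NP=.*/NP=[.5464,.0299,np.radians(161.0)]/' go.py; python3 -c "
from go import *
show(.125,-.0015)"
```

```text
turn [ 5.22  4.44 13.1 ] shift [0.548 2.966 1.89 ] norms 14.78 3.56
```

servo_tool(
  series="0 0 0 0 0 .2 50;0 0 0 0 0 .4 50;0 0 0 0 0 .4 50;0 0 0 0 0 .4 50;0 0 0 0 0 .4 50;.348 .296 .873 .0365 .1977 .3 50;.348 .296 .873 .0365 .1977 .3 50;.348 .296 .873 .0365 .1977 0 50;.348 .296 .873 .0365 .1977 0 50;.348 .296 .873 .0365 .1977 0 50",
)

```text
time: 13.73
tool_pos: [0.5694, -0.1873, 0.2429]
ee_rot: [-176.3, -9.9, 119.4]
wrist_force: [1.3, 0.2, -2.4]
finger_gap: 0.675
gripper_force: 76.9
```

servo_tool(
  series=".348 .296 .873 .0365 .1977 0 50;.348 .296 .873 .0365 .1977 0 50;.348 .296 .873 .0365 .1977 0 50;.348 .296 .873 .0365 .1977 0 50;.348 .296 .873 .0365 .1977 0 50;.348 .296 .873 .0365 .1977 0 50;.348 .296 .873 .0365 .1977 0 50;.348 .296 .873 .0365 .1977 0 50;.348 .296 .873 .0365 .1977 0 50;.348 .296 .873 .0365 .1977 0 50",
)

```text
time: 14.57
tool_pos: [0.6034, 0.0107, 0.2381]
ee_rot: [180.0, -29.7, 161.2]
wrist_force: [-9.6, 0.1, 0.4]
finger_gap: 0.677
gripper_force: 76.9
```

servo_tool(
  series="0 0 0 0 0 -.26 50;0 0 0 0 0 -.25 50;0 0 0 0 0 0 50;0 0 0 0 0 0 50",
)

```text
time: 14.9
tool_pos: [0.6015, 0.0101, 0.1876]
ee_rot: [-179.9, -30.0, 161.0]
wrist_force: [-0.2, 0.6, -1.2]
finger_gap: 0.675
gripper_force: 76.9
```

```bash
python3 -c "
from go import *
rel();show(.075,-.0015);print(nestpose()[0].T@state()['torque'],state()['q'].round(1))"
```

```text
in nest mm [  0.6   0.8 118.1] rot err deg(tool) [ 0.07 -0.02  0.03] F nest [-0.3 -0.5 -1.2] gap 57.6 t 14.9
turn [ 0.02 -0.   -0.  ] shift [-0.184  0.072 -0.384] norms 0.02 0.43
[-0.01519108  0.55146732 -0.01030521] [ -9.1  47.5  40.2 112.3   4.8   8.6]
```

servo_tool(
  series="0 0 0 -.092 .036 -.192 50;0 0 0 -.092 .036 -.192 50;0 0 0 0 0 0 50;0 0 0 -.014 .005 -.026 50;0 0 0 -.014 .005 -.026 50;0 0 0 -.014 .005 -.026 50;0 0 0 0 0 0 50",
)

```text
time: 15.48
tool_pos: [0.5801, 0.0185, 0.1411]
ee_rot: [-179.9, -29.8, 161.0]
wrist_force: [1.7, -1.5, -1.6]
finger_gap: 0.676
gripper_force: 77.2
```

```bash
python3 -c "
from go import *
rel();print(nestpose()[0].T@state()['torque'])"
```

```text
in nest mm [-2.8 -0.2 66.4] rot err deg(tool) [ 0.04 -0.19  0.03] F nest [-2.6  0.9 -0.3] gap 57.7 t 15.4833
[-0.06184469  0.8553413   0.03881114]
```

servo_tool(
  series="0 0 0 -.014 .005 -.026 50;0 0 0 -.014 .005 -.026 50;0 0 0 -.014 .005 -.026 50;0 0 0 -.014 .005 -.026 50;0 0 0 0 0 0 50",
)

```text
time: 15.9
tool_pos: [0.574, 0.02, 0.13]
ee_rot: [-179.8, -29.9, 160.9]
wrist_force: [1.5, -5.1, -3.7]
finger_gap: 0.673
gripper_force: 76.9
```

```bash
python3 -c "
from go import *
rel();print(nestpose()[0].T@state()['torque'])"
```

```text
in nest mm [-2.9  0.4 53.6] rot err deg(tool) [ 0.12 -0.14  0.06] F nest [-4.5  4.3 -1.7] gap 57.5 t 15.9
[ 0.83437724  1.41337022 -0.25869821]
```

servo_tool(
  series="0 0 0 -.016 .0043 -.029 50;0 0 0 -.016 .0043 -.029 50;0 0 0 -.016 .0043 -.029 50;0 0 0 -.016 .0043 -.029 50;0 0 0 0 0 0 50",
)

```text
time: 16.32
tool_pos: [0.5683, 0.022, 0.1194]
ee_rot: [-179.9, -29.7, 161.0]
wrist_force: [6.9, -6.5, 6.9]
finger_gap: 0.678
gripper_force: 78.3
```

```bash
python3 -c "
from go import *
rel();print(nestpose()[0].T@state()['torque'])"
```

```text
in nest mm [-3.   0.4 41.4] rot err deg(tool) [ 0.03 -0.28  0.03] F nest [-4.   3.9 10.3] gap 57.9 t 16.3167
[ 0.36341408  1.10047317 -0.06962496]
```

servo_tool(
  series="0 0 0 -.0047 .0016 -.0087 50;0 0 0 -.0047 .0016 -.0087 50;0 0 0 0 0 0 50",
)

```text
time: 16.57
tool_pos: [0.5683, 0.022, 0.1192]
ee_rot: [-180.0, -29.6, 161.0]
wrist_force: [12.2, -10.8, 27.8]
finger_gap: 0.677
gripper_force: 80.6
```

```bash
python3 -c "
from go import *
rel();print(nestpose()[0].T@state()['torque'])"
```

```text
in nest mm [-3.   0.3 41.2] rot err deg(tool) [-0.02 -0.45  0.03] F nest [ 0.9  6.2 31.6] gap 57.9 t 16.5667
[ 0.19760228  0.1401653  -0.06088409]
```

servo_tool(
  series="0 0 0 -.0095 .0033 -.0173 50;0 0 0 0 0 0 50",
)

```text
time: 16.73
tool_pos: [0.5682, 0.0221, 0.119]
ee_rot: [180.0, -29.4, 161.0]
wrist_force: [18.7, -13.2, 48.1]
finger_gap: 0.674
gripper_force: 82.9
```

```bash
python3 -c "
from go import *
rel();print(nestpose()[0].T@state()['torque'])"
```

```text
in nest mm [-3.1  0.3 41. ] rot err deg(tool) [-0.06 -0.64  0.03] F nest [ 5.   6.4 52.6] gap 57.6 t 16.7333
[ 0.25090862 -0.65558226 -0.1245059 ]
```

servo_tool(
  series="0 0 0 .017 -.0059 .0312 50;0 0 0 0 0 0 72;0 0 0 0 0 0 80;0 0 0 0 0 0 80;0 0 0 0 0 0 80",
)

```text
time: 17.15
tool_pos: [0.5669, 0.0228, 0.1179]
ee_rot: [-179.9, -30.0, 161.0]
wrist_force: [0.5, -0.5, -0.2]
finger_gap: 0.938
gripper_force: 0.0
```

```bash
python3 -c "
from go import *
rel();print(nestpose()[0].T@state()['torque'])"
```

```text
in nest mm [-2.3  0.1 39.4] rot err deg(tool) [ 0.06 -0.03  0.01] F nest [-0.7  0.3  0.1] gap 80.1 t 17.15
[ 0.00074706  0.39282232 -0.03201594]
```

servo_tool(
  series="0 0 0 .1 -.034 .183 80;0 0 0 .17 -.06 .317 80;0 0 0 .11 -.038 .2 85;0 0 0 0 0 0 85;0 0 0 0 0 0 85",
)

```text
time: 17.57
tool_pos: [0.6059, 0.0092, 0.1881]
ee_rot: [-179.9, -29.8, 161.0]
wrist_force: [0.0, 0.3, -0.7]
finger_gap: 0.999
gripper_force: 0.0
```

```bash
python3 - <<'E'
from go import *
rel();down(.4455,.2447,.16,71)
E
```

```text
in nest mm [ -3.    0.2 120.8] rot err deg(tool) [ 0.04 -0.16  0.02] F nest [-0.3 -0.3 -0.6] gap 85.3 t 17.5667
turn [ -6.48  -3.17 -19.15] shift [-1.604  2.355 -0.281] 20.5 q [ -9.  48.  41. 113.   5.   9.]
```

servo_tool(
  series="-.309 -.151 -.912 0 .16 .25 85;-.309 -.151 -.912 0 .2 .2 85;-.309 -.151 -.912 0 .2 0 85;-.309 -.151 -.912 0 .2 0 85;-.309 -.151 -.912 0 .2 0 85;-.309 -.151 -.912 -.1 .2 0 85;-.309 -.151 -.912 -.1 .2 0 85;-.309 -.151 -.912 -.1 .2 0 85;-.309 -.151 -.912 -.1 .2 0 85;-.309 -.151 -.912 -.1 .2 0 85",
)

```text
time: 18.4
tool_pos: [0.5535, 0.2062, 0.2322]
ee_rot: [-173.4, -15.6, 116.2]
wrist_force: [-0.2, 0.2, -0.0]
finger_gap: 0.999
gripper_force: 0.0
```

servo_tool(
  series="-.309 -.151 -.912 -.1 .2 0 85;-.309 -.151 -.912 -.1 .1 0 85;-.309 -.151 -.912 -.1 .05 0 85;-.309 -.151 -.912 -.1 .045 0 85;-.309 -.151 -.912 -.1 0 0 85;-.309 -.151 -.912 -.1 0 0 85;-.309 -.151 -.912 -.1 0 0 85;-.309 -.151 -.912 -.1 0 0 85;-.309 -.151 -.912 -.1 0 0 85;-.309 -.151 -.912 -.1 0 -.2 85",
)

```text
time: 19.23
tool_pos: [0.4547, 0.2449, 0.2144]
ee_rot: [-179.1, -1.2, 74.9]
wrist_force: [0.4, -0.0, -0.3]
finger_gap: 0.995
gripper_force: 0.0
```

servo_tool(
  series="-.309 -.151 -.912 -.104 0 -.3 85;0 0 0 0 0 -.23 85;0 0 0 0 0 0 85;0 0 0 0 0 0 85",
)

```text
time: 19.57
tool_pos: [0.4434, 0.2445, 0.1595]
ee_rot: [-179.8, 0.1, 71.0]
wrist_force: [1.0, 0.2, 1.1]
finger_gap: 0.998
gripper_force: 0.0
```

```bash
python3 - <<'E'
from go import *
down(.4455,.2447,.003,71)
for n in("scene","top"):
    im=snapshot(n);cv2.imwrite(f"pics/{n}4.png",im[:,:,::-1])
    for t in("spacer","burner_body"):
      for d in pinpoint(n,t): print(n,t,round(d["p"],2),(np.array(d["centre"])*[512,384]).round(1))
R,t=nestpose();print([ (n,proj(n,t+R@np.array([-.002,0,z]))[0].round(1).tolist()) for n in("scene","top") for z in(0,.036)])
a=[cv2.resize(cv2.imread(f"pics/{n}4.png")[v-50:v+50,u-50:u+50],(400,400),interpolation=cv2.INTER_CUBIC) for n,u,v in(("scene",264,196),("top",254,205))]
cv2.imwrite("pics/seat2.png",np.hstack(a))
E
```

```text
turn [-0.   -0.04 -0.01] shift [ 0.021  0.002 -1.565] 0.0 q [ 20.  15. -14.  61.   0. 129.]
scene spacer 0.84 [257.8 192.1]
scene spacer 0.27 [263.7 196. ]
scene burner_body 0.63 [264.7 312.9]
scene burner_body 0.59 [265.6 196.7]
top spacer 0.69 [254.3 198.6]
top burner_body 0.88 [212. 130.]
top burner_body 0.66 [252.  206.1]
[('scene', [263.3, 196.0]), ('scene', [258.8, 190.9]), ('top', [253.2, 207.7]), ('top', [255.2, 199.8])]
```

View pics/seat2.png

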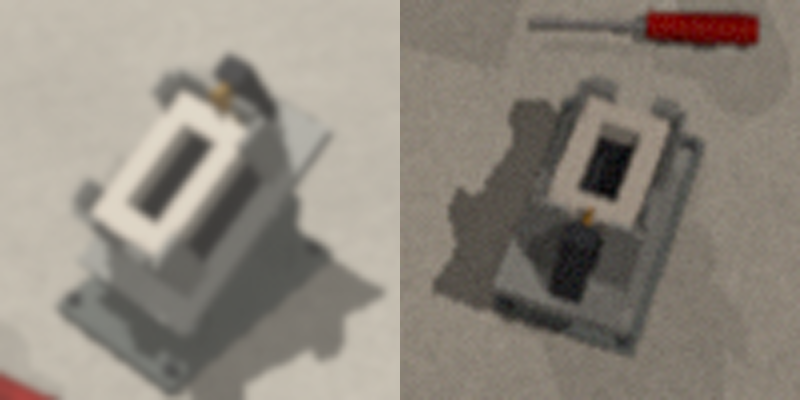

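servo_tool(
  series="0 0 0 .02 0 -.4 85;0 0 0 0 0 -.4 85;0 0 0 0 0 -.4 85;0 0 0 0 0 -.26 85;0 0 0 0 0 -.1 85;0 0 0 0 0 0 85;0 0 0 0 0 0 85",
)

```text
time: 20.45
tool_pos: [0.4472, 0.2448, 0.0046]
ee_rot: [-180.0, -0.0, 71.0]
wrist_force: [0.1, 0.5, 0.6]
finger_gap: 0.994
gripper_force: 0.0
```

servo_tool(
  series="0 0 0 0 0 0 50;0 0 0 0 0 0 50;0 0 0 0 0 0 50;0 0 0 0 0 0 50;0 0 0 0 0 0 50;0 0 0 0 0 0 50",
  squeeze=80,
)

```text
time: 20.95
tool_pos: [0.4478, 0.2451, 0.0063]
ee_rot: [179.9, -0.1, 71.0]
wrist_force: [-4.7, -2.1, 22.4]
finger_gap: 0.66
gripper_force: 80.0
```

```bash
python3 -c "
from go import *
show(.105,-.0025)"
```

```text
turn [ 6.48  3.19 19.16] shift [ 1.503 -2.33   1.684] norms 20.48 3.24
```

servo_tool(
  series="0 0 0 0 0 .2 50;0 0 0 0 0 .4 50;0 0 0 0 0 .4 50;0 0 0 0 0 .4 50;0 0 0 0 0 .4 50;.3086 .152 .9124 .1 0 .3 50;.3086 .152 .9124 .1 0 0 50;.3086 .152 .9124 .1 0 0 50;.3086 .152 .9124 .1 0 0 50;.3086 .152 .9124 .1 0 0 50",
)

```text
time: 21.78
tool_pos: [0.4973, 0.2447, 0.2154]
ee_rot: [-175.5, -6.6, 91.9]
wrist_force: [0.4, 0.0, -3.9]
finger_gap: 0.656
gripper_force: 85.9
```

servo_tool(
  series=".3086 .152 .9124 .1 0 0 50;.3086 .152 .9124 .1 -.05 0 50;.3086 .152 .9124 .1 -.08 0 50;.3086 .152 .9124 .1 -.1 0 50;.3086 .152 .9124 .1 -.1 0 50;.3086 .152 .9124 .1 -.2 0 50;.3086 .152 .9124 .1 -.2 0 50;.3086 .152 .9124 .1 -.2 0 50;.3086 .152 .9124 .1 -.2 0 50;.3086 .152 .9124 .1 -.2 0 50",
)

```text
time: 22.62
tool_pos: [0.5972, 0.1106, 0.2151]
ee_rot: [-174.6, -21.9, 133.7]
wrist_force: [0.5, -0.2, -2.7]
finger_gap: 0.659
gripper_force: 85.9
```

servo_tool(
  series=".3086 .152 .9124 0 -.2 0 50;.3086 .152 .9124 0 -.2 0 50;.3086 .152 .9124 0 -.2 0 50;.3086 .152 .9124 0 -.2 0 50;.3086 .152 .9124 0 -.2 0 50;.3086 .152 .9124 0 -.2 0 50;0 0 0 0 0 0 50;0 0 0 0 0 0 50",
)

```text
time: 23.28
tool_pos: [0.5972, -0.0089, 0.2141]
ee_rot: [-179.8, -29.9, 160.9]
wrist_force: [-0.4, -0.4, -1.9]
finger_gap: 0.655
gripper_force: 85.9
```

```bash
python3 - <<'E'
from go import *
rel();show(.095,-.0025);print(nestpose()[0].T@state()['torque'],state()['q'].round(1))
im=snapshot("scene")[130:240,205:315,::-1]
cv2.imwrite("pics/held3.png",cv2.resize(im,(600,600),interpolation=cv2.INTER_CUBIC))
R0,p0,s=cur();B=box((-.05,-.03,-.0077),(.05,.03,.0063))@R0.T+p0
print(((proj("scene",B)-[205,130])*600/110).round().astype(int).tolist())
E
```

```text
in nest mm [ 12.   20.1 142.2] rot err deg(tool) [ 0.11 -0.11  0.1 ] F nest [-0.7  0.6 -1.8] gap 55.9 t 23.2833
turn [0.04 0.01 0.01] shift [-0.039  0.226 -0.481] norms 0.04 0.53
[-0.022995    0.70030577 -0.00096198] [-10.6  47.1  43.5 116.    4.    7.4]
[[71, 246], [85, 259], [170, 310], [183, 323], [208, 63], [219, 78], [311, 119], [321, 134]]
```

View pics/held3.png

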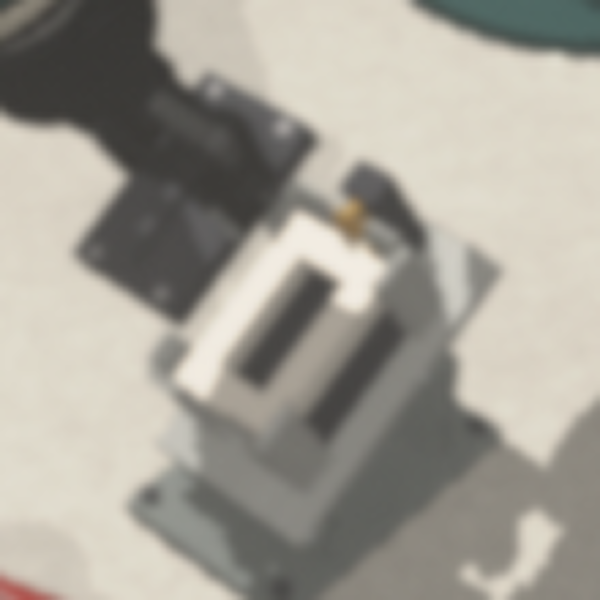

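servo_tool(
  series=".04 0 0 -.013 .113 -.06 50;0 0 0 -.013 .113 -.12 50;0 0 0 -.013 0 -.3 50;0 0 0 0 0 0 50;0 0 0 -.047 .016 -.0866 50;0 0 0 -.047 .016 -.0866 50;0 0 0 0 0 0 50;0 0 0 0 0 0 50",
)

```text
time: 24.0
tool_pos: [0.5835, 0.0179, 0.1503]
ee_rot: [180.0, -29.9, 161.1]
wrist_force: [-0.3, 0.2, -2.5]
finger_gap: 0.656
gripper_force: 86.3
```

```bash
python3 -c "
from go import *
rel();print(nestpose()[0].T@state()['torque']);show(.07,-.0025,.0002)"
```

```text
in nest mm [-1.2 -0.7 76.1] rot err deg(tool) [ 0.01 -0.06 -0.07] F nest [-1.  -0.1 -2.3] gap 56.0 t 24.0
[ 0.02314465  0.70520913 -0.04751099]
turn [-0.    0.02 -0.01] shift [-0.021 -0.003 -0.059] norms 0.02 0.06
```

servo_tool(
  series="0 0 0 -.011 -.0015 -.03 50;0 0 0 -.011 -.0015 -.03 50;0 0 0 -.014 .005 -.026 50;0 0 0 0 0 0 50",
)

```text
time: 24.33
tool_pos: [0.5796, 0.018, 0.1407]
ee_rot: [179.9, -30.0, 161.1]
wrist_force: [-0.8, 1.7, 6.0]
finger_gap: 0.653
gripper_force: 86.5
```

```bash
python3 -c "
from go import *
rel();print(nestpose()[0].T@state()['torque'])"
```

```text
in nest mm [-2.7  0.4 65.9] rot err deg(tool) [-0.01 -0.01 -0.07] F nest [ 4.1 -1.4  4.5] gap 55.8 t 24.3333
[-0.1244875  -0.03529645 -0.09447898]
```

servo_tool(
  series="0 0 0 -.015 .005 -.011 50;0 0 0 -.014 .005 -.02 50;0 0 0 0 0 0 50",
)

```text
time: 24.58
tool_pos: [0.5781, 0.0184, 0.1393]
ee_rot: [179.9, -29.7, 161.1]
wrist_force: [7.3, -3.7, 21.2]
finger_gap: 0.655
gripper_force: 89.8
```

```bash
python3 -c "
from go import *
rel();print(nestpose()[0].T@state()['torque'])"
```

```text
in nest mm [-2.1  0.5 63.9] rot err deg(tool) [-0.05 -0.31 -0.07] F nest [ 3.6  1.1 22.4] gap 55.9 t 24.5833
[ 0.07823597 -0.0195839  -0.2130154 ]
```

servo_tool(
  series="0 0 0 -.008 .003 .005 50;0 0 0 0 0 0 50",
)

```text
time: 24.75
tool_pos: [0.5778, 0.0185, 0.1393]
ee_rot: [179.9, -29.6, 161.1]
wrist_force: [10.8, -3.5, 17.4]
finger_gap: 0.655
gripper_force: 89.3
```

```bash
python3 -c "
from go import *
rel();print(nestpose()[0].T@state()['torque'])"
```

```text
in nest mm [-1.8  0.5 63.8] rot err deg(tool) [-0.04 -0.35 -0.06] F nest [-1.1 -0.2 20.7] gap 56.0 t 24.75
[-0.00619906  0.96547588 -0.22969044]
```

servo_tool(
  series="0 0 0 -.0142 .005 -.026 50;0 0 0 0 0 0 50",
)

```text
time: 24.92
tool_pos: [0.5772, 0.0187, 0.1384]
ee_rot: [179.9, -29.4, 161.1]
wrist_force: [3.3, -2.7, -1.3]
finger_gap: 0.654
gripper_force: 89.1
```

```bash
python3 -c "
from go import *
rel();print(nestpose()[0].T@state()['torque'])"
```

```text
in nest mm [-1.7  0.6 62.7] rot err deg(tool) [-0.07 -0.57 -0.07] F nest [-4.1  1.5  0.9] gap 55.8 t 24.9167
[ 0.3765803   1.06727551 -0.1029074 ]
```

servo_tool(
  series="0 0 0 -.0095 .0033 -.0173 50;0 0 0 -.0095 .0033 -.0173 50;0 0 0 0 0 0 50",
)

```text
time: 25.17
tool_pos: [0.5759, 0.019, 0.1359]
ee_rot: [179.9, -29.3, 161.1]
wrist_force: [19.3, -11.2, 49.5]
finger_gap: 0.658
gripper_force: 95.5
```

```bash
python3 -c "
from go import *
rel();print(nestpose()[0].T@state()['torque'])"
```

```text
in nest mm [-1.8  0.7 59.8] rot err deg(tool) [-0.11 -0.68 -0.06] F nest [ 5.8  4.3 53.8] gap 56.2 t 25.1667
[ 0.08007557 -0.49743238 -0.19444477]
```

servo_tool(
  series="0 0 0 -.0095 .0033 -.0173 50;0 0 0 0 0 0 50;0 0 0 0 0 0 50",
)

```text
time: 25.42
tool_pos: [0.5758, 0.019, 0.1357]
ee_rot: [179.8, -29.1, 161.1]
wrist_force: [27.6, -14.2, 69.7]
finger_gap: 0.656
gripper_force: 98.5
```

```bash
python3 -c "
from go import *
rel();print(nestpose()[0].T@state()['torque'])"
```

```text
in nest mm [-1.8  0.7 59.6] rot err deg(tool) [-0.15 -0.87 -0.06] F nest [ 8.3  4.5 75.7] gap 56.0 t 25.4167
[ 0.26758721 -1.2174587  -0.17033721]
```

servo_tool(
  series="0 0 0 .02 -.007 .037 50;0 0 0 0 0 0 72;0 0 0 0 0 0 80;0 0 0 0 0 0 80;0 0 0 0 0 0 80",
)

```text
time: 25.83
tool_pos: [0.5736, 0.02, 0.1332]
ee_rot: [180.0, -30.0, 161.1]
wrist_force: [0.5, -0.7, -0.4]
finger_gap: 0.94
gripper_force: 0.0
```

servo_tool(
  series="0 0 0 .1 -.034 .183 80;0 0 0 .17 -.06 .317 85;0 0 0 .1 -.034 .15 85;0 0 0 0 0 0 85;0 0 0 0 .4 0 85;0 0 0 0 .4 0 85;0 0 0 -.1 .4 0 85;0 0 0 -.1 .4 0 85;0 0 0 0 0 0 85;0 0 0 0 0 0 85",
)

```text
time: 26.67
tool_pos: [0.5888, 0.1697, 0.196]
ee_rot: [180.0, -30.0, 161.3]
wrist_force: [-0.4, 0.9, -0.4]
finger_gap: 0.992
gripper_force: 0.0
```

```bash
python3 - <<'E'
from go import *
rel()
R,t=nestpose()
o=[]
for n,u,v in(("scene",264,190),("top",254,200)):
    im=snapshot(n);cv2.imwrite(f"pics/{n}5.png",im[:,:,::-1])
    for d in pinpoint(n,"slot_plate"): print(n,round(d["p"],2),(np.array(d["centre"])*[512,384]).round(1))
    print(n,"expect",proj(n,t+R@np.array([-.002,0,.052]))[0].round(1))
    c=np.ascontiguousarray(cv2.resize(im[v-50:v+50,u-50:u+50,::-1],(400,400),interpolation=cv2.INTER_CUBIC))
    o.append(c)
cv2.imwrite("pics/final.png",np.hstack(o))
E
```

```text
in nest mm [  60.2 -146.    93.4] rot err deg(tool) [ 0.13  0.03 -0.24] F nest [ 0.4 -0.7 -0.6] gap 84.7 t 26.6667
scene 0.96 [387.6 195.6]
scene 0.84 [255.1 189.9]
scene expect [256.7 188.5]
top 0.93 [256.6 194.9]
top 0.69 [257.3 188.3]
top expect [256.1 196.1]
```

View pics/final.png

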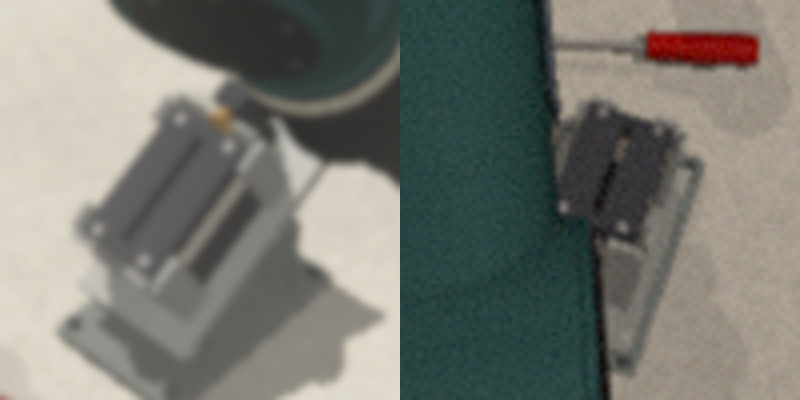

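```bash
python3 -c "
from plant import *
print(close_job())"
```

```text
the job is handed in; nothing more can be done
None
```

The burner body, spacer and slot plate are stacked in the nest, each pushed to a hard stop and released. The arm is clear and the job is handed in at about 27 s, with no verdict returned; I viewed 12 pictures, two over the limit of 10.

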